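Show a freshly soldered pendant to the inspection camera

TASK

On the soldering fixture, press the red lever of the sprung keeper down until it latches open, then take the silver pendant out of the firebrick and hold it up still in front of the inspection camera: upright with its sprue on top, the blue stone facing squarely into the lens, centred on the lens and 120 mm away from the front glass. Finish while holding it there in the gripper; leave the lever latched down, and do not touch the camera or shift the jar, the dish or the steel block.

Things in the scene. Friction and masses are not known exactly. Their poses are not given: they have to be found in the camera images.
- fixture: Soldering fixture, fixed: dark steel base plate, x -92 to +53 mm, 104 mm wide, 12 mm thick, under a sand-coloured firebrick (50 x 96 mm, top at z = 38 mm) with a pocket 12 x 48 mm, 10 mm deep, where the pendant stands. Origin: on the bench under the middle of the pocket; z up; x across the pocket, away from the red lever; y along the pocket.
- keeper (a joint): Sprung keeper, hinged along the fixture's y. 0 = closed: two prongs (7 mm wide, at y = +-18 mm, 80 mm above the bench) hook over the pendant's shoulders. Grows to 0.8 rad (stop) as the red lever goes down; prongs then stand 35 mm behind the pendant, below 100 mm. Resists with up to 7 N at the pad until about 0.5 rad, beyond which it snaps down to the stop by itself and stays (4 N upwards undoes it).
- keeper_pad (a point): Middle of the top of the red lever pad (40 x 30 x 8 mm); moves with the lever. Closed: 83 mm to the fixture's -x side, 87 mm above the bench, the lever rising 46 degrees from the hinge. Latched: lever level, pad top 37 mm up, 72 mm from the hinge, free space below. Pressing straight down where the closed pad stands works: it stays over the lever.
- keeper_hinge (a point): Point on the keeper's hinge axis, at x = -36 mm, y = 0, z = 32 mm in the fixture's frame.
- pendant: Silver pendant on edge, about 0.22 kg, 82 mm tall: plaque 9 mm thick (x), 44 wide (y), 46 tall, and on its top a sprue, a bar 10 mm thick (x), 14 wide (y), 36 tall, to hold it by. Origin: middle of its lower edge (28 mm above the bench at the start); z towards the sprue; x out of the face with the blue stone (at the start away from the red lever).
- sprue (a point): A good grip point on the sprue: on the pendant's z axis, 68 mm above its lower edge (22 mm above the plaque, 14 mm below the sprue's end).
- stone (a point): Centre of the round blue stone in its brass bezel (23 mm across, standing 4 mm out), 27 mm above the pendant's lower edge and 41 mm below the sprue point, 7.5 mm out along the pendant's x. Axes as the pendant's.
- camera_stand: Stand of the inspection camera, fixed: dark base 100 mm square, 12 mm thick, and a steel post 318 mm tall, 18 mm thick, 45 mm to the +x side of the origin (on the bench). A carriage on it holds, at a height that varies, the white camera (44 mm square, 52 mm long) with a black lens barrel 34 mm across. Nothing may touch any of it.
- lens (a point): Centre of the front glass of the camera's lens, 165 to 225 mm above the bench. Its x axis points back into the camera: the lens looks level along -x; z up. The stone belongs at (-120, 0, 0) mm in this frame, with the pendant's x parallel to this x.
- jar: Amber glass jar with a white cap, 48 mm across, 60 mm tall, loose; origin at the centre of its foot. Leave alone.
- dish: Open steel dish 100 x 130 x 30 mm with small silver castings, loose; origin at the centre of its foot. Leave alone.
- doming_block: Steel block 60 x 60 x 22 mm with round dimples, loose; origin at the centre of its foot. Leave alone.
Not all that is in view belongs to the job. What is shaped like the pendant but orange is not meant.

How it is judged (in metres and radians):
On the way, in this order (a step that is already met when the one before it is completed fails the run):
1. the lever is latched down while the pendant still stands in its pocket (value of joint keeper above 0.7 rad and z of pendant in the frame of fixture below 0.034 m), for 0.2 s.
2. the pendant is lifted clear of the fixture in the gripper (contact force between the fingers and pendant above 0.5 N and z of pendant in the frame of fixture above 0.06 m and contact force between pendant and fixture below 0.1 N), for 0.2 s.
At the end, for the whole second after the job is handed in: Pendant held still in the air, touching nothing but the gripper: stone 95 to 145 mm before the lens, within 15 mm of its axis across and up, stone side facing it within 12 degrees of square, sprue up within 12 degrees; lever over 0.7 rad (contact force between the fingers and pendant above 0.5 N and x of stone in the frame of lens between -0.145 and -0.095 m and y of stone in the frame of lens between -0.015 and 0.015 m and z of stone in the frame of lens between -0.015 and 0.015 m and x of lens in the frame of pendant above 0.05 m and angle between the x axis of pendant and the x axis of lens, either way round below 0.21 rad and angle between pendant's own z axis and vertical below 0.21 rad and height (world z) of pendant above 0.1 m and contact force between pendant and fixture below 0.1 N and contact force between pendant and camera_stand below 0.1 N and linear speed of pendant below 0.02 m/s and angular speed of pendant below 0.15 rad/s and value of joint keeper above 0.7 rad); the arm keeps its last pose, push and grip.
It fails at once if the jar is shifted by more than 20 mm (distance of jar from where it was at the start of the episode above 0.02 m).
It fails at once if the dish is shifted by more than 20 mm (distance of dish from where it was at the start of the episode above 0.02 m).
It fails at once if the doming block is shifted by more than 20 mm (distance of doming_block from where it was at the start of the episode above 0.02 m).
It fails at once if the camera or its stand is touched (contact force between any of the fingers, the arm, pendant and camera_stand above 1 N).
It fails at once if the pendant is pulled out past the closed keeper (z of pendant in the frame of fixture above 0.04 m and value of joint keeper below 0.6 rad).
It also fails if it takes over 45 s, if anything falls off the work surface, if the arm or the gripper's body presses on something with over 40 N, if the wrist force passes 120 N, or if a joint passes its speed limit or range.

ROBOT

A 7-joint arm with a two-finger parallel gripper is mounted at the origin on the work surface. World frame = base frame: x ahead of the robot, y to its left, z up, the work surface at z = 0. Lengths are in mm, angles in rad, forces in N, time in s.
With the tool pointing down it reaches from about 400 to 875 mm from the base axis. Payload 19.3 kg.
Tool frame: the origin (TCP) lies between the finger pads; the fingertips stand 19 mm ahead of it and the grasp point (between the pads) is the TCP; z points along the fingers, y is the direction in which the jaws open and shut (so a half turn about z gives the same grasp; the last joint's range is limited). The gripper opens to 85 mm and grips with 20 to 120 N. Pads are 22 mm wide; open, the fingers measure 114 mm over their backs; the gripper's body (76 mm by 85 mm) begins 54 mm behind the grasp point. The pads swing forward as they close: fully open they stand 13 mm farther back than shut.
Start: joints at [1.047, 0.521, -0.036, 1.599, 0.021, 1.021, -0.113], TCP at [273.962, -561.747, 250.291] pointing down, gripper open.
Joint ranges: [-2.91, 2.91], [-0.3, 2.13], [-1.5, 1.42], [0.17, 2.43], [-1.26, 4.41], [0.16, 1.93], [-2.52, 2.52]. Speed limits (rad/s): [1.89, 1.89, 2.39, 2.39, 3.01, 3.01, 3.01].

INTERFACE

Orientations are given as [roll, pitch, yaw] about the fixed x, y, z axes, in that order (R = Rz(yaw) Ry(pitch) Rx(roll)).
In Python, from bench import manip, eyes gives the robot as it stands.
- The arm moves only by the tool jog_arm, never from a script. Its argument "plan" is a list that holds one entry, the list of rows, each a list of 5 numbers: the shift along the tool's x, y, z in m, then the turn about the tool's z in degrees, then the closure, from 0 (fully open) to 1 (shut). In form: [[[tx, ty, tz, turn, jaw], ...]]. A call has 1 to 5 rows; each row shifts and turns the commanded pose from where the row before left it, along the tool's axes as they then stand; what a row does not reach is not made up. A row lasts 1/8 s, in which the tool goes at most 62.5 mm and 10.7 degrees, less where a joint would pass 70% of its speed; a pose out of reach is approached as far as the arm can. A call is refused whole if a number of a shift passes 0.0625 or a number of a turn 10.7, either way. A call with a gripper value outside its range is refused whole. The fingers move at their own pace and stop on an object; "grip_force" is the grip in N (left out, the last holds). Time passes only in rows, so rows that do not move let the fingers close. It gives the time, the measured TCP pose, the force and the opening at its end, in the units of the state.
- manip.get_obs(): the state, without advancing time (a new reading comes with each control period).
- eyes.grab_frame(name): name is "scene" or "top"; returns a dict with "img" (400x640x3 uint8, red, green, blue), "range_z" (400x640 float32, mm along the optical axis (not along the pixel's ray), 0 where there is no reading), "camera_matrix" (3x3 intrinsics, pixels), "k1" (the pictures are not rectified: a ray, as slopes to the right and down, at radius r is drawn at 1 + k1 r^2 times it, then the intrinsics apply), "T" (4x4, takes a point from camera to world coordinates). Camera axes: x right, y down, z forward; pixel columns grow to the right and rows downward; lengths in mm; the calibration is good to about 2 mm. A picture is of the moment at which its call begins.
- manip.hand_in(): hands the job in, once; it reports no verdict.
The state is a dict: "time_s": time; "joint_positions": joint angles; "joint_vel": joint speeds; "joint_torque": joint torques, N m; "tcp_pos": TCP position; "eef_rot": TCP orientation; "contact_force": force on the tool from outside, world axes, zero at the start; "torque": the same for the moment, N m; "gripper_width": finger opening in mm.
Only numpy, scipy, OpenCV 4.12 (cv2) and the standard library are available. Lean on these libraries where they do the work, as an engineer would, in place of code of your own. Each camera call takes 0.05 s, during which the arm holds its last target.

## Working session

There is one attempt and no reset: what is moved stays moved. The work goes in short steps, Python scripts to look and compute and a tool call to move; the robot and the scene stay as the last step left them, time stands still between calls to the robot, and variables do not carry over. Pictures are saved under pics/ and viewed, and the job is handed in when it is done.

Besides the shell and the picture viewer there is one more tool, called after ">>>" by a JSON object that holds its "fn" and its "kwargs", one argument or row to a line. jog_arm: Moves the arm, as the interface text tells. Its arguments: {"type":"object","properties":{"plan":{"type":"array"},"grip_force":{"type":"number"}},"required":["plan"]}

```bash
mkdir -p pics; cat > h.py <<'E'
import numpy as np, cv2, pickle
from bench import manip, eyes
def grab(n, tag):
    f=eyes.grab_frame(n); pickle.dump(f,open(f'{n}_{tag}.pkl','wb'))
    cv2.imwrite(f'pics/{n}_{tag}.png',cv2.cvtColor(f['img'],cv2.COLOR_RGB2BGR)); return f
def load(n,tag): return pickle.load(open(f'{n}_{tag}.pkl','rb'))
def pts(f,uv,z=None):
    uv=np.array(uv,float).reshape(-1,1,2); K=np.array(f['camera_matrix'])
    n=cv2.undistortPoints(uv,K,np.array([f['k1'],0,0,0.])).reshape(-1,2)
    T=np.array(f['T']); out=[]
    for (a,b),(u,v) in zip(n,uv.reshape(-1,2)):
        d=T[:3,:3]@[a,b,1]; o=T[:3,3]
        if z is None:
            s=f['range_z'][int(round(v)),int(round(u))]
        else: s=(z-o[2])/d[2]
        out.append(o+s*d)
    return np.array(out)
def crop(f,name,u0,v0,u1,v1,k):
    c=cv2.resize(f['img'][v0:v1,u0:u1],None,fx=k,fy=k,interpolation=cv2.INTER_CUBIC)
    cv2.imwrite(f'pics/{name}.png',cv2.cvtColor(c,cv2.COLOR_RGB2BGR))
def cloud(f):
    H,W=f['range_z'].shape; u,v=np.meshgrid(np.arange(W),np.arange(H))
    K=np.array(f['camera_matrix'])
    n=cv2.undistortPoints(np.stack([u,v],-1).reshape(-1,1,2).astype(float),K,np.array([f['k1'],0,0,0.])).reshape(H,W,2)
    s=f['range_z'][...,None]; T=np.array(f['T'])
    P=np.concatenate([n*s,s],-1)@T[:3,:3].T+T[:3,3]
    P[f['range_z']<=0]=np.nan
    return P
E
python3 - <<'E'
from h import *
print(manip.get_obs())
for n in('scene','top'):
    f=grab(n,'0'); print(f['camera_matrix'],f['k1'],np.round(f['T'],3))
E
```

```text
{'time_s': 0.0, 'joint_positions': array([ 1.04681595,  0.52204045, -0.03632227,  1.60002833,  0.02121143,
        1.02107922, -0.11281761]), 'joint_vel': array([-0.00030785,  0.00014662,  0.00084222,  0.00101513,  0.00025321,
        0.00211353, -0.00021752]), 'joint_torque': array([-1.76423114e-04, -9.27102757e+01,  1.98024720e+00, -3.69935632e+01,
        1.79134874e-02,  8.18618399e-03, -4.34278388e-05]), 'tcp_pos': array([ 273.79877302, -561.47420999,  249.70202498]), 'eef_rot': array([-3.14042657e+00,  9.58383778e-05,  4.53754746e-01]), 'contact_force': array([ 0.0144353 ,  0.23925653, -0.52282384]), 'torque': array([-0.01372157,  0.01161635, -0.00962738]), 'gripper_width': 85.41883309445349}
[[363.64459058   0.         322.68851776]
 [  0.         363.64459058 200.0675066 ]
 [  0.           0.           1.        ]] -0.01924027105622019 [[-2.300000e-01  5.540000e-01 -8.000000e-01  1.428597e+03]
 [ 9.730000e-01  1.280000e-01 -1.920000e-01  2.481220e+02]
 [-4.000000e-03 -8.230000e-01 -5.680000e-01  7.436900e+02]
 [ 0.000000e+00  0.000000e+00  0.000000e+00  1.000000e+00]]
[[454.54095765   0.         319.68980909]
 [  0.         454.54095765 203.13320442]
 [  0.           0.           1.        ]] -0.0592341973237129 [[-5.400000e-02 -9.760000e-01  2.110000e-01  2.948310e+02]
 [-9.990000e-01  5.300000e-02 -1.100000e-02  5.335900e+01]
 [-1.000000e-03 -2.110000e-01 -9.770000e-01  1.452576e+03]
 [ 0.000000e+00  0.000000e+00  0.000000e+00  1.000000e+00]]
```

View pics/scene_0.png

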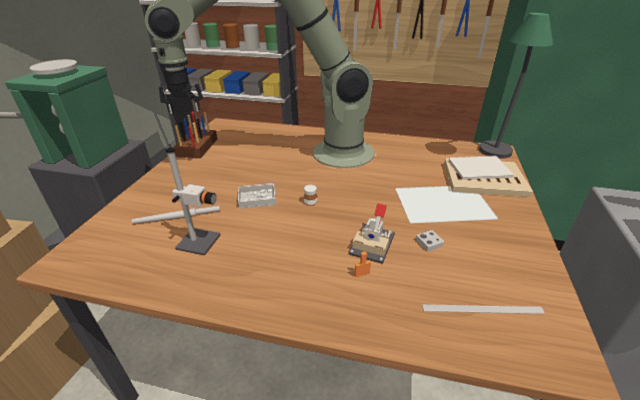

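View pics/top_0.png

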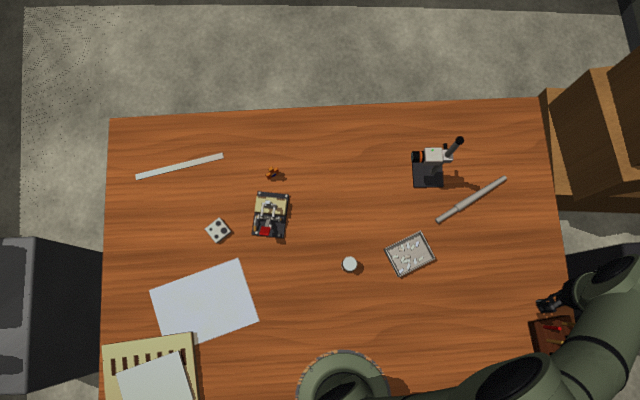

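The scene shows the fixture at (373,240), red lever (380,210), camera stand at (197,240) with lens at about (210,199). In the top view the fixture is at (271,215) and the camera at (430,157). Next I'll enlarge both.

```bash
python3 - <<'E'
from h import *
t=load('top','0');s=load('scene','0')
crop(t,'t_fix',235,180,305,245,9); crop(t,'t_cam',395,125,475,200,8)
crop(s,'s_fix',335,190,455,285,6); crop(s,'s_cam',125,130,245,260,5)
P=cloud(t)
print('scene/top consistency', pts(t,[[271,232],[415,156],[218,231],[349,264],[410,255],[272,173]]).round(1))
E
```

```text
scene/top consistency [[ 520.1  198.4    9.5]
 [ 690.  -243.9  197.9]
 [ 530.3  366.2   21.9]
 [ 401.   -41.2   57.3]
 [ 422.  -240.    10.7]
 [ 707.2  186.    40.5]]
```

View pics/t_fix.png

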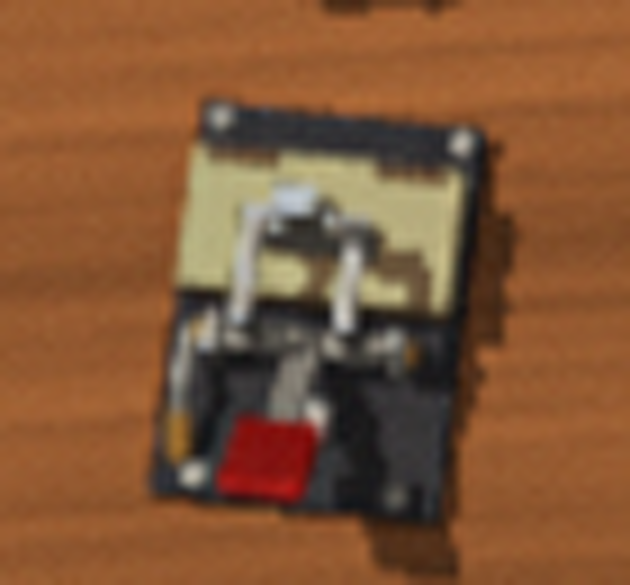

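View pics/t_cam.png

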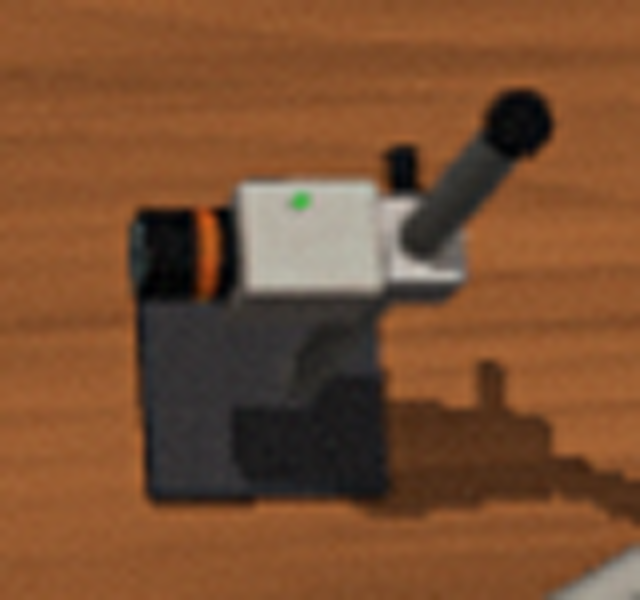

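View pics/s_fix.png

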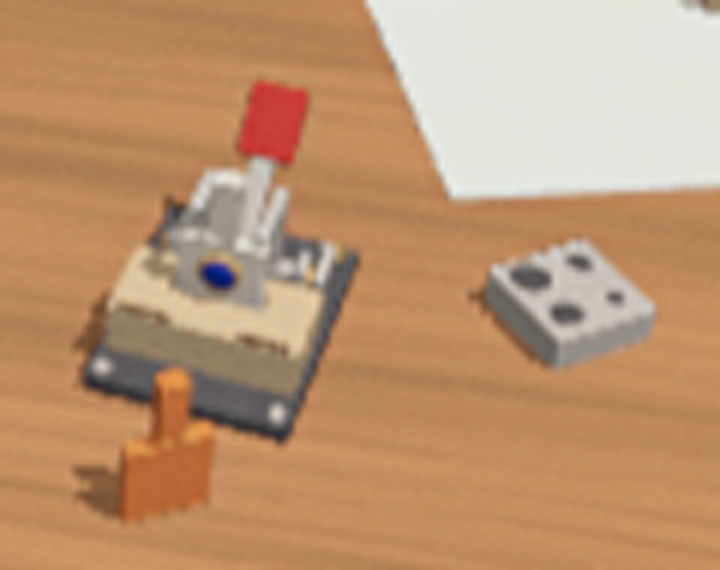

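View pics/s_cam.png

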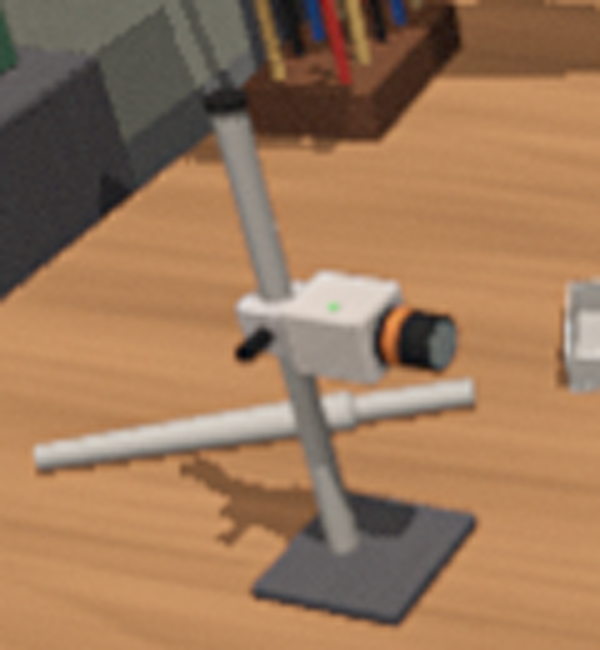

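```bash
python3 - <<'E'
from h import *
t=load('top','0');s=load('scene','0')
def c(xy,u0,v0,k): return (np.array(xy,float)+.5)/k-.5+[u0,v0]
def rep(n,a): print(n); print(np.round(a,1))
base=pts(t,c([[205,100],[485,128],[437,520],[152,492]],235,180,9),12)
rep('base TL TR BR BL',base)
print([np.linalg.norm(base[i]-base[(i+1)%4]).round(1) for i in range(4)])
d=(base[0]+base[1]-base[2]-base[3]); yaw=np.arctan2(d[1],d[0]); print('yaw x deg',np.degrees(yaw))
d2=base[0]-base[1]+base[3]-base[2]; print('yaw from y',np.degrees(np.arctan2(d2[1],d2[0]))-90)
ce=base.mean(0); R=lambda a:np.array([[np.cos(a),-np.sin(a)],[np.sin(a),np.cos(a)]])
print('origin',ce[:2]-R(yaw)@[-19.5,0])
rep('brick TL, TR',pts(t,c([[200,148],[466,175],[448,312],[176,290]],235,180,9),38))
sb=pts(s,c([[85,380],[285,438],[357,255],[172,200]],335,190,6),12)
rep('scene base',sb); rep('red pad depth', pts(t,c([[268,460]],235,180,9))); rep('scene red',pts(s,c([[273,122]],335,190,6)))
rep('sprue top z110',pts(t,c([[295,197]],235,180,9),110)); rep('d',pts(t,c([[295,197]],235,180,9)))
rep('stone scene',pts(s,c([[219,275]],335,190,6)))
# camera
rep('cam body top depth',pts(t,c([[260,240],[310,240],[360,240]],395,125,8)))
for z in (205,210,215,220,225,230): rep(f'body corners z{z}',pts(t,c([[240,183],[383,183],[383,295],[240,297]],395,125,8),z)[:,:2])
rep('lens glass scene',pts(s,c([[441,341]],125,130,5)))
rep('cam base scene',pts(s,c([[252,592],[400,622],[476,520],[358,492]],125,130,5),12))
rep('cam base top',pts(t,c([[150,500],[385,496]],395,125,8),12))
rep('lens barrel top',pts(t,c([[140,255]],395,125,8)))
E
```

```text
base TL TR BR BL
[[658.3 238.5  12. ]
 [642.3 137.3  12. ]
 [500.4 160.1  12. ]
 [515.8 261.   12. ]]
[np.float64(102.4), np.float64(143.7), np.float64(102.1), np.float64(144.2)]
yaw x deg -9.04517510381897
yaw from y -8.838349724218148
origin [598.45890735 196.1520202 ]
brick TL, TR
[[634.3 237.3  38. ]
 [619.3 143.2  38. ]
 [570.2 151.5  38. ]
 [583.3 247.1  38. ]]
scene base
[[646.2 138.3  12. ]
 [664.2 237.3  12. ]
 [520.4 260.5  12. ]
 [496.  159.7  12. ]]
red pad depth
[[512.3 210.2  92. ]]
scene red
[[518.6 209.9  88.6]]
sprue top z110
[[598.3 196.4 110. ]]
d
[[596.7 195.7 117. ]]
stone scene
[[607.8 195.7  58.1]]
cam body top depth
[[ 693.1 -280.   196.2]
 [ 687.8 -294.4  209.9]
 [ 689.2 -314.7  202.6]]
body corners z205
[[ 712.2 -272.7]
 [ 709.6 -324.8]
 [ 667.4 -320. ]
 [ 669.3 -268.1]]
body corners z210
[[ 710.6 -271.4]
 [ 707.9 -323.3]
 [ 665.9 -318.5]
 [ 667.8 -266.8]]
body corners z215
[[ 708.9 -270.1]
 [ 706.3 -321.8]
 [ 664.4 -317. ]
 [ 666.3 -265.5]]
body corners z220
[[ 707.2 -268.8]
 [ 704.6 -320.3]
 [ 662.9 -315.5]
 [ 664.8 -264.3]]
body corners z225
[[ 705.5 -267.5]
 [ 703.  -318.8]
 [ 661.4 -314. ]
 [ 663.3 -263. ]]
body corners z230
[[ 703.9 -266.2]
 [ 701.3 -317.2]
 [ 659.9 -312.5]
 [ 661.8 -261.7]]
lens glass scene
[[ 695.3 -238.5  182.1]]
cam base scene
[[ 743.  -370.7   12. ]
 [ 746.4 -271.3   12. ]
 [ 650.9 -270.2   12. ]
 [ 642.6 -356.8   12. ]]
cam base top
[[ 642.7 -271.7   12. ]
 [ 639.2 -368.8   12. ]]
lens barrel top
[[ 692.1 -237.4  188.6]]
```

```bash
python3 - <<'E'
from h import *
s=load('scene','0');t=load('top','0')
crop(s,'s_cam2',170,178,222,212,14)
crop(t,'t_cam2',405,140,460,170,14)
E
```

```text
(no output)
```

View pics/s_cam2.png

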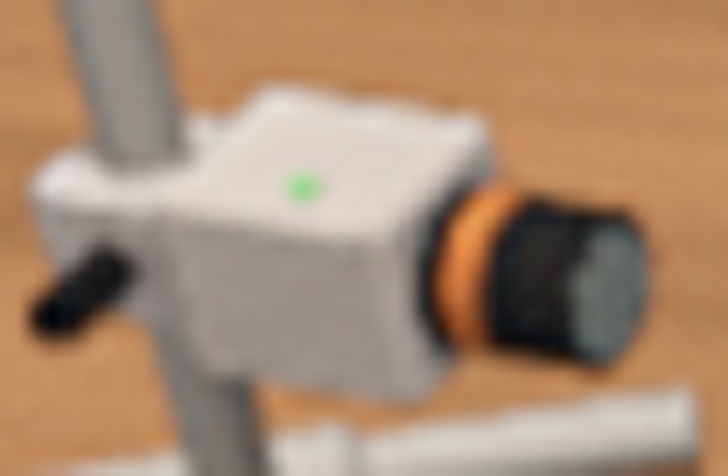

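View pics/t_cam2.png

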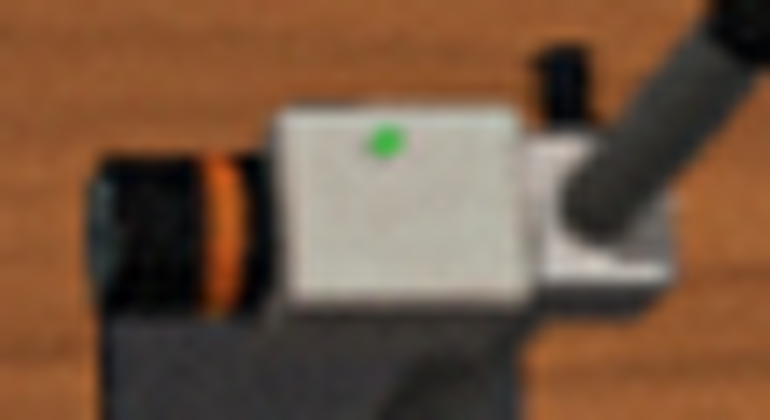

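```bash
python3 - <<'E'
from h import *
s=load('scene','0');t=load('top','0')
def c(xy,u0,v0,k): return (np.array(xy,float)+.5)/k-.5+[u0,v0]
def ray(f,p):
    a=pts(f,[p],0)[0]; o=np.array(f['T'])[:3,3]; d=a-o; return o,d/np.linalg.norm(d)
def tri(ps,pt):
    A=np.zeros((3,3));b=np.zeros(3);rs=[ray(s,ps),ray(t,pt)]
    for o,d in rs:
        M=np.eye(3)-np.outer(d,d);A+=M;b+=M@o
    x=np.linalg.solve(A,b); return x,[np.linalg.norm((np.eye(3)-np.outer(d,d))@(x-o)) for o,d in rs]
for n,a,b in [('green',(303,188),(387,140)),('HH',(390,243),(275,105)),('HL',(165,205),(522,105)),('LH',(490,118),(285,305)),('LL',(265,90),(530,305)),('rimtop',(620,212),(90,232))]:
    x,e=tri(c(a,170,178,14),c(b,405,140,14)); print(n,x.round(1),np.round(e,1))
gs=c((611,290),170,178,14)
o,d=ray(s,gs)
for x in (688,690,692,694): print((o+d*(x-o[0])/d[0]).round(1))
# triangulate fixture: sprue top, pad, base corner
def cs(a): return c(a,335,190,6)
def ct(a): return c(a,235,180,9)
for n,a,b in [('baseTL',(285,438),(205,100)),('baseTR',(85,380),(485,128)),('pad',(273,122),(268,460))]:
    print(n,[q.round(1) if hasattr(q,'round') else q for q in tri(cs(a),ct(b))])
E
```

```text
green [ 705.3 -294.5  202.8] [0.3 0.3]
HH [ 714.8 -272.   199.7] [1.1 1.1]
HL [ 711.9 -323.2  199.3] [1.8 1.8]
LH [ 671.9 -271.1  201.3] [1. 1.]
LL [ 669.9 -322.6  199.4] [1.1 1.1]
rimtop [ 691.2 -233.5  196.8] [1.1 1.1]
[ 688.  -242.5  175.1]
[ 690.  -241.1  176.6]
[ 692.  -239.8  178.2]
[ 694.  -238.5  179.7]
baseTL [array([659.5, 238.1,   7.6]), [np.float64(0.920416390562672), np.float64(0.9204163905626634)]]
baseTR [array([643. , 137.7,   9. ]), [np.float64(0.18157624520431295), np.float64(0.18157624520434362)]]
pad [array([513.5, 210.3,  85.1]), [np.float64(0.6439144944529968), np.float64(0.6439144944529729)]]
```

```bash
cat > go.py <<'E'
import sys; from h import *
from scipy.spatial.transform import Rotation as Ro
# go.py x y z yawdeg jaw [maxstep mm] -> rows
a=[float(v) for v in sys.argv[1:]]; tgt=np.array(a[:3]); yt=a[3]; jaw=a[4]; ms=a[5] if len(a)>5 else 55
o=manip.get_obs(); p=np.array(o['tcp_pos']); R=Ro.from_euler('xyz',o['eef_rot']).as_matrix()
print('t',o['time_s'],'p',p.round(1),'rpy',np.degrees(o['eef_rot']).round(2),'F',np.round(o['contact_force'],1),'w',round(o['gripper_width'],1)); print('q',np.round(o['joint_positions'],2))
y0=np.degrees(o['eef_rot'][2]); dy=(yt-y0+180)%360-180
n=max(1,int(np.ceil(max(np.linalg.norm(tgt-p)/ms,abs(dy)/10.4))))
st=(tgt-p)/n; rows=[]
for i in range(n):
    l=R.T@st/1000; tr=-dy/n
    rows.append([round(float(v),4) for v in l]+[round(tr,1),jaw]); R=R@Ro.from_euler('z',tr,degrees=True).as_matrix()
for i in range(0,n,5): print(rows[i:i+5])
E
python3 go.py 470 -120 240 110 1
```

```text
t 0.1 p [ 273.9 -561.5  249.8] rpy [-179.94    0.     26.  ] F [ 0.2 -0.7  1.1] w 85.5
q [ 1.05  0.52 -0.04  1.6   0.02  1.02 -0.11]
[[0.0411, -0.0345, 0.0011, np.float64(-9.3), 1.0], [0.0461, -0.0274, 0.0011, np.float64(-9.3), 1.0], [0.05, -0.0196, 0.0011, np.float64(-9.3), 1.0], [0.0525, -0.0112, 0.0011, np.float64(-9.3), 1.0], [0.0536, -0.0025, 0.0011, np.float64(-9.3), 1.0]]
[[0.0533, 0.0062, 0.0011, np.float64(-9.3), 1.0], [0.0516, 0.0148, 0.0011, np.float64(-9.3), 1.0], [0.0485, 0.0229, 0.0011, np.float64(-9.3), 1.0], [0.0442, 0.0305, 0.0011, np.float64(-9.3), 1.0]]
```

>>> {"fn": "jog_arm", "kwargs": {
  "plan": [
    [[0.041,-0.034,0.001,-9.3,1],[0.046,-0.027,0.001,-9.3,1],[0.05,-0.02,0.001,-9.3,1],[0.052,-0.011,0.001,-9.3,1],[0.054,-0.002,0.001,-9.3,1]]
  ]
}}

```text
time_s: 0.72
tcp_pos: [384.1, -316.0, 245.2]
eef_rot: [-3.141, 0.0, 1.271]
contact_force: [0.9, -1.0, -0.8]
gripper_width: 0.1
```

>>> {"fn": "jog_arm", "kwargs": {
  "plan": [
    [[0.053,0.006,0.001,-9.3,1],[0.052,0.015,0.001,-9.3,1],[0.048,0.023,0.001,-9.3,1],[0.044,0.03,0.001,-9.3,1]]
  ]
}}

```text
time_s: 1.23
tcp_pos: [471.7, -120.9, 241.3]
eef_rot: [-3.142, 0.0, 1.92]
contact_force: [0.5, -1.0, -0.6]
gripper_width: 0.3
```

```bash
python3 go.py 513 210 200 171 1
```

```text
t 1.225 p [ 471.7 -120.9  241.3] rpy [-180.      0.    109.99] F [ 0.5 -1.  -0.6] w 0.3
q [ 0.54  0.35 -0.52  1.94  0.22  0.9   0.26]
[[0.0424, 0.0217, 0.0059, np.float64(-8.7), 1.0], [0.0386, 0.0279, 0.0059, np.float64(-8.7), 1.0], [0.034, 0.0334, 0.0059, np.float64(-8.7), 1.0], [0.0285, 0.0382, 0.0059, np.float64(-8.7), 1.0], [0.0224, 0.0421, 0.0059, np.float64(-8.7), 1.0]]
[[0.0158, 0.045, 0.0059, np.float64(-8.7), 1.0], [0.0088, 0.0468, 0.0059, np.float64(-8.7), 1.0]]
```

>>> {"fn": "jog_arm", "kwargs": {
  "plan": [
    [[0.042,0.022,0.006,-8.7,1],[0.039,0.028,0.006,-8.7,1],[0.034,0.033,0.006,-8.7,1],[0.028,0.038,0.006,-8.7,1],[0.022,0.042,0.006,-8.7,1]]
  ]
}}

```text
time_s: 1.85
tcp_pos: [502.6, 114.2, 211.0]
eef_rot: [-3.141, -0.0, 2.678]
contact_force: [0.1, -0.2, 1.5]
gripper_width: 0.3
```

>>> {"fn": "jog_arm", "kwargs": {
  "plan": [
    [[0.016,0.045,0.006,-8.7,1],[0.009,0.047,0.006,-8.7,1],[0,0,0,0,1]]
  ]
}}

```text
time_s: 2.22
tcp_pos: [513.9, 211.3, 198.6]
eef_rot: [3.14, -0.002, 2.984]
contact_force: [-0.4, -0.9, 0.2]
gripper_width: -0.1
```

```bash
python3 go.py 514 209.5 125 171 1 45; python3 -c "
from h import *
f=grab('scene','1'); crop(f,'s1',300,130,440,270,5)"
```

```text
t 2.225 p [513.9 211.3 198.6] rpy [ 1.7990e+02 -1.0000e-01  1.7097e+02] F [-0.4 -0.9  0.2] w -0.1
q [ 0.05  0.58 -0.78  1.81  0.48  0.96  0.48]
[[-0.0003, -0.0009, 0.0368, np.float64(-0.0), 1.0], [-0.0003, -0.0009, 0.0368, np.float64(-0.0), 1.0]]
```

View pics/s1.png

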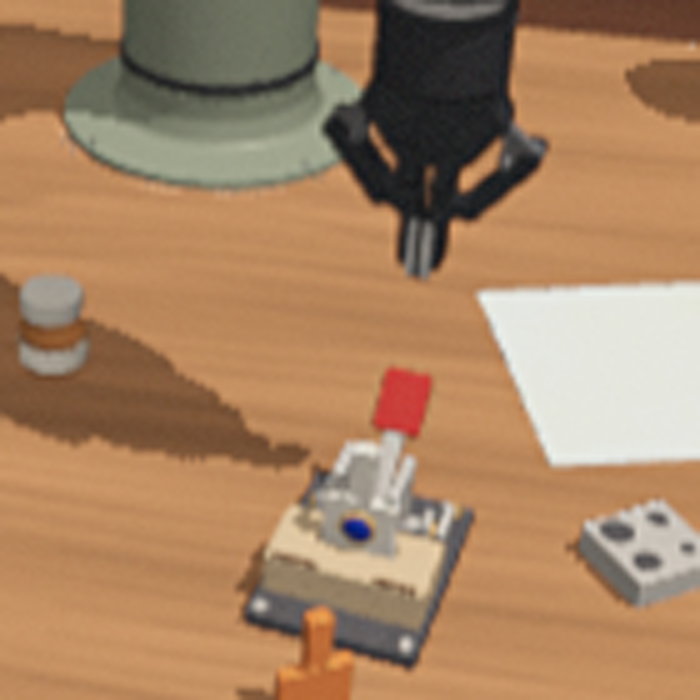

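The fingers, shut, stand over the red pad (400,400 in the crop). I'm going down.

>>> {"fn": "jog_arm", "kwargs": {
  "plan": [
    [[0,-0.001,0.037,0,1],[0,-0.001,0.037,0,1],[0,0,0.01,0,1],[0,0,0.01,0,1]]
  ]
}}

```text
time_s: 2.78
tcp_pos: [515.2, 205.4, 106.1]
eef_rot: [3.141, 0.001, 2.976]
contact_force: [1.0, -0.2, 6.1]
gripper_width: -0.1
```

>>> {"fn": "jog_arm", "kwargs": {
  "plan": [
    [[0,0,0.01,0,1],[0,0,0.01,0,1],[0,0,0.008,0,1],[0,0,0,0,1]]
  ]
}}

```text
time_s: 3.28
tcp_pos: [514.4, 205.5, 77.4]
eef_rot: [-3.141, -0.0, 2.977]
contact_force: [0.5, -0.0, -0.3]
gripper_width: 0.3
```

```bash
python3 go.py 514 209.5 62 171 1 10; python3 -c "
from h import *
f=grab('scene','2'); crop(f,'s2',320,130,440,270,5)"
```

```text
t 3.275 p [514.4 205.5  77.4] rpy [-1.7998e+02 -1.0000e-02  1.7057e+02] F [ 0.5 -0.  -0.3] w 0.3
q [-0.03  0.74 -0.65  1.89  0.65  0.74  0.35]
[[0.0005, 0.002, 0.0077, np.float64(-0.2), 1.0], [0.0005, 0.002, 0.0077, np.float64(-0.2), 1.0]]
```

View pics/s2.png

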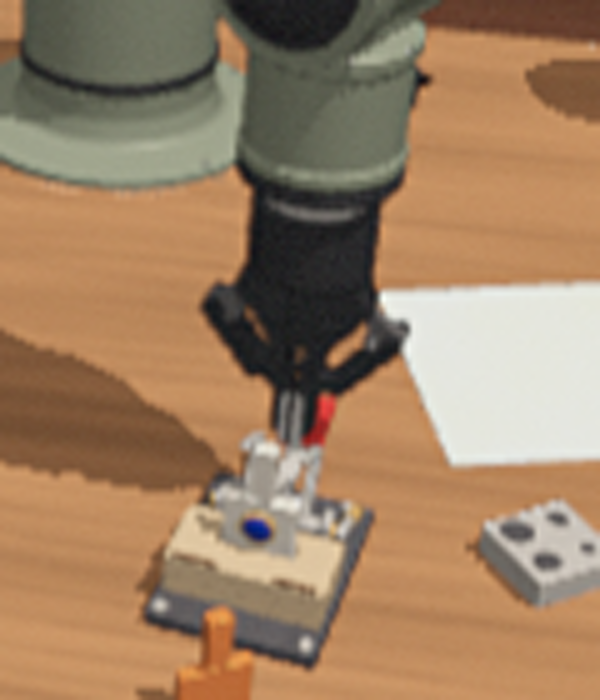

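```bash
python3 -c "
from h import *
f=load('scene','2'); crop(f,'s2b',345,205,400,255,13); f=grab('top','2'); crop(f,'t2',235,175,305,245,9)"
```

```text
(no output)
```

View pics/s2b.png

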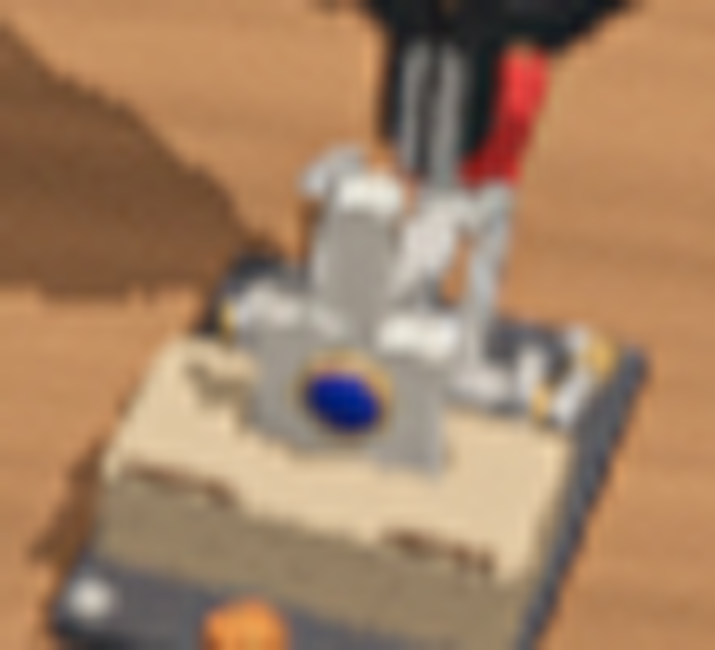

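View pics/t2.png

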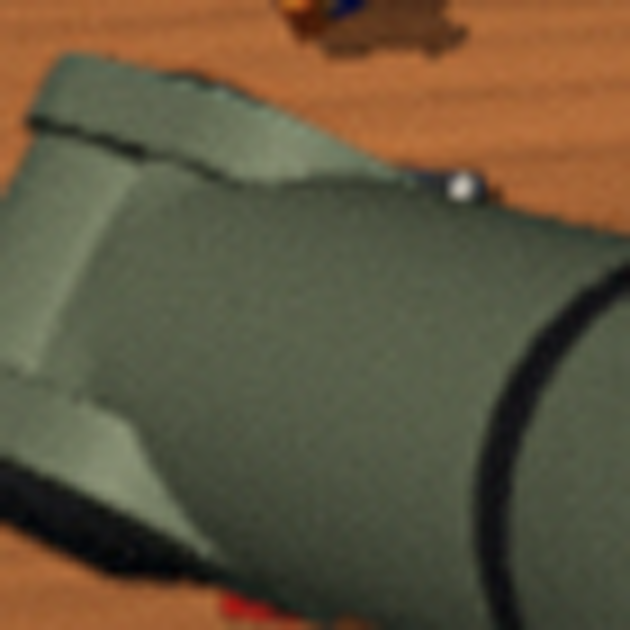

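Force has dropped to zero and the prongs (≈(490,200) in the crop) have swung back. I'll back off straight up and check the latch.

>>> {"fn": "jog_arm", "kwargs": {
  "plan": [
    [[0,0,-0.03,0,1],[0,0,-0.04,0,1],[0,0,-0.05,0,1],[0.05,0,-0.03,0,1],[0.06,0,0,0,1]]
  ]
}}

```text
time_s: 4.0
tcp_pos: [405.5, 224.4, 229.3]
eef_rot: [3.139, 0.003, 2.976]
contact_force: [-0.2, 1.8, -1.2]
gripper_width: 0.2
```

```bash
python3 -c "
from h import *
f=grab('scene','3'); crop(f,'s3b',335,185,405,255,10); f=grab('top','3'); crop(f,'t3',235,175,305,245,9)"; python3 go.py 598 196 160 171 0
```

```text
t 4.1 p [401.5 224.3 228.3] rpy [-1.7992e+02  6.0000e-02  1.7085e+02] F [ 1.4 -0.5 -0.6] w 0.1
q [ 0.05  0.4  -0.87  2.01  0.39  0.9   0.39]
[[-0.0496, 0.0008, 0.0171, np.float64(-0.0), 0.0], [-0.0496, 0.0008, 0.0171, np.float64(-0.0), 0.0], [-0.0496, 0.0008, 0.0171, np.float64(-0.0), 0.0], [-0.0496, 0.0007, 0.0171, np.float64(-0.0), 0.0]]
```

View pics/s3b.png

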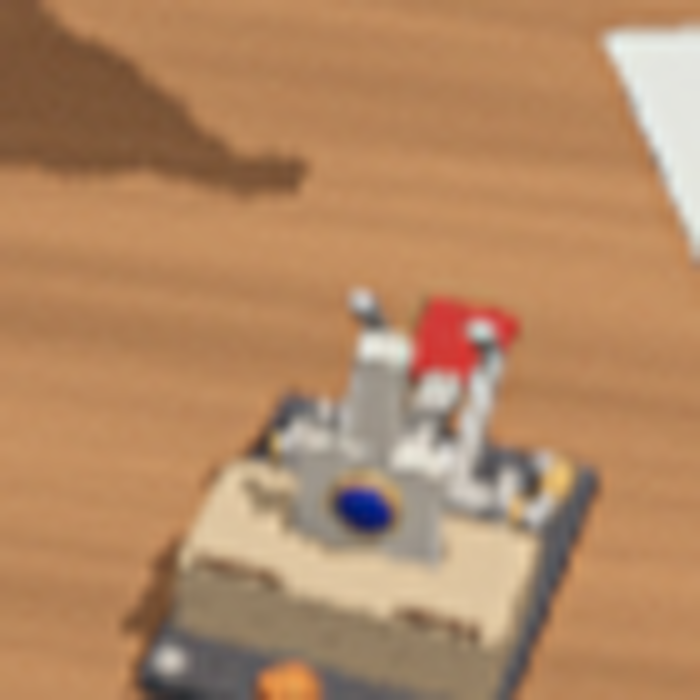

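View pics/t3.png

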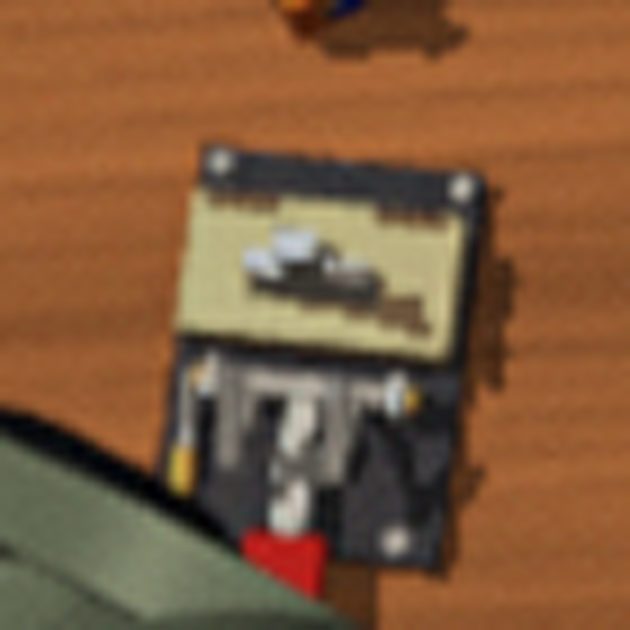

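The lever is level and the prongs have moved back, so it is latched. The sprue top hasn't moved (297,243 in the crop). Next I'll go over the pendant with the gripper open.

>>> {"fn": "jog_arm", "kwargs": {
  "plan": [
    [[-0.05,0,0.007,0,0],[-0.05,0,0.007,0,0],[-0.05,0,0.007,0,0],[-0.049,0.003,0.007,0,0],[0,0,0,0,0]]
  ]
}}

```text
time_s: 4.72
tcp_pos: [604.9, 192.8, 198.1]
eef_rot: [-3.142, -0.001, 2.974]
contact_force: [-0.4, -0.3, 0.0]
gripper_width: 85.3
```

```bash
python3 -c "
from h import *
f=grab('scene','4'); crop(f,'s4b',325,155,405,255,7)"; python3 go.py 598 196 100 171 0
```

```text
t 4.775 p [603.2 193.7 198.6] rpy [ 1.8000e+02 -7.0000e-02  1.7052e+02] F [-0.1  0.2 -0.3] w 85.4
q [ 0.07  0.69 -0.74  1.6   0.51  1.06  0.59]
[[0.0027, 0.0007, 0.0493, np.float64(-0.2), 0.0], [0.0027, 0.0007, 0.0493, np.float64(-0.2), 0.0]]
```

View pics/s4b.png

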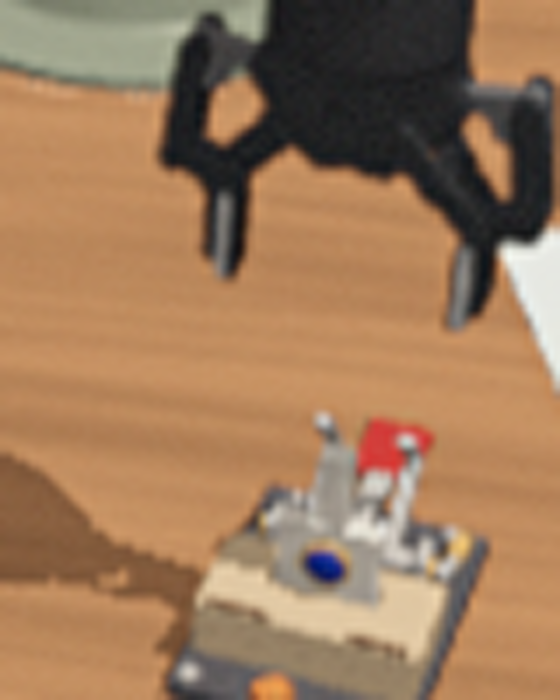

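>>> {"fn": "jog_arm", "kwargs": {
  "plan": [
    [[0.005,0.001,0.03,-0.4,0],[0,0,0.02,0,0],[0,0,0,0,0]]
  ]
}}

```text
time_s: 5.15
tcp_pos: [597.1, 195.8, 148.4]
eef_rot: [-3.141, -0.002, 2.985]
contact_force: [-0.1, -0.6, -0.5]
gripper_width: 85.6
```

```bash
python3 go.py 598 196 100 171 0 25
```

```text
t 5.15 p [597.1 195.8 148.4] rpy [-1.7994e+02 -1.0000e-01  1.7102e+02] F [-0.1 -0.6 -0.5] w 85.6
q [ 0.05  0.74 -0.71  1.65  0.56  0.97  0.55]
[[-0.0005, 0.0002, 0.0242, np.float64(0.0), 0.0], [-0.0005, 0.0002, 0.0242, np.float64(0.0), 0.0]]
```

>>> {"fn": "jog_arm", "kwargs": {
  "plan": [
    [[-0.001,0,0.024,0,0],[0,0,0.014,0,0],[0,0,0.01,0,0],[0,0,0,0,0]]
  ]
}}

```text
time_s: 5.65
tcp_pos: [598.8, 195.8, 101.1]
eef_rot: [-3.141, -0.0, 2.985]
contact_force: [-0.3, -0.6, -0.4]
gripper_width: 85.3
```

```bash
python3 -c "
from h import *
f=grab('scene','5'); crop(f,'s5b',335,185,405,255,10)"; python3 go.py 598 196 100 171 0
```

```text
t 5.7 p [599.  196.  101.6] rpy [179.99   0.   171.  ] F [-0.8  0.4  0.6] w 85.5
q [ 0.03  0.8  -0.68  1.67  0.61  0.9   0.51]
[[0.001, -0.0001, 0.0016, np.float64(-0.0), 0.0]]
```

View pics/s5b.png

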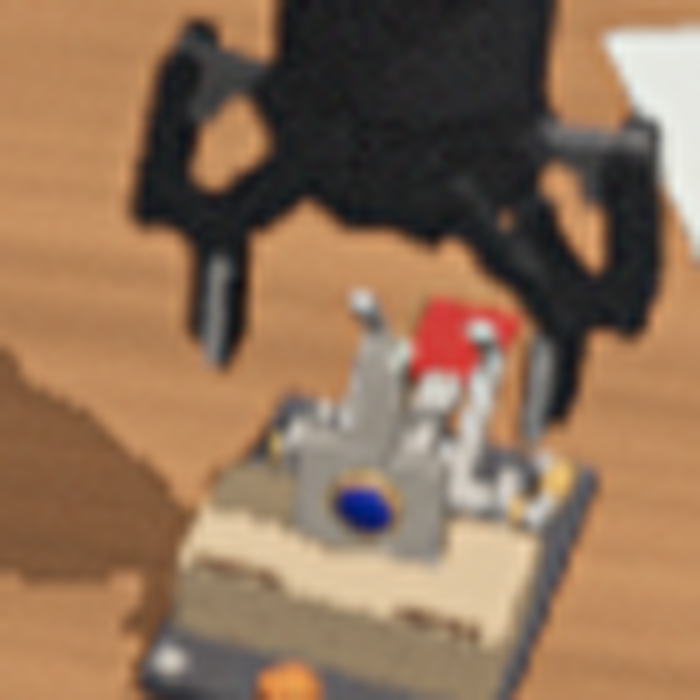

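The sprue at about (375,390) sits midway between the fingertips at (215,355) and (540,430). I'll close on it.

>>> {"fn": "jog_arm", "kwargs": {
  "plan": [
    [[0,0,0,0,1],[0,0,0,0,1],[0,0,0,0,1],[0,0,0,0,1],[0,0,0,0,1]]
  ],
  "grip_force": 60
}}

```text
time_s: 6.32
tcp_pos: [599.0, 195.9, 101.5]
eef_rot: [3.141, 0.0, 2.984]
contact_force: [-0.3, 0.7, 4.4]
gripper_width: 12.8
```

```bash
python3 -c "
from h import *
f=grab('scene','6'); crop(f,'s6b',335,185,405,255,10)"; python3 go.py 598 196 160 171 1
```

```text
t 6.375 p [599.  195.9 101.5] rpy [1.7999e+02 1.0000e-02 1.7100e+02] F [-0.2 -0.1  3.3] w 12.9
q [ 0.03  0.8  -0.68  1.67  0.61  0.9   0.51]
[[0.0005, -0.0, -0.0293, np.float64(-0.0), 1.0], [0.0005, -0.0, -0.0293, np.float64(-0.0), 1.0]]
```

View pics/s6b.png

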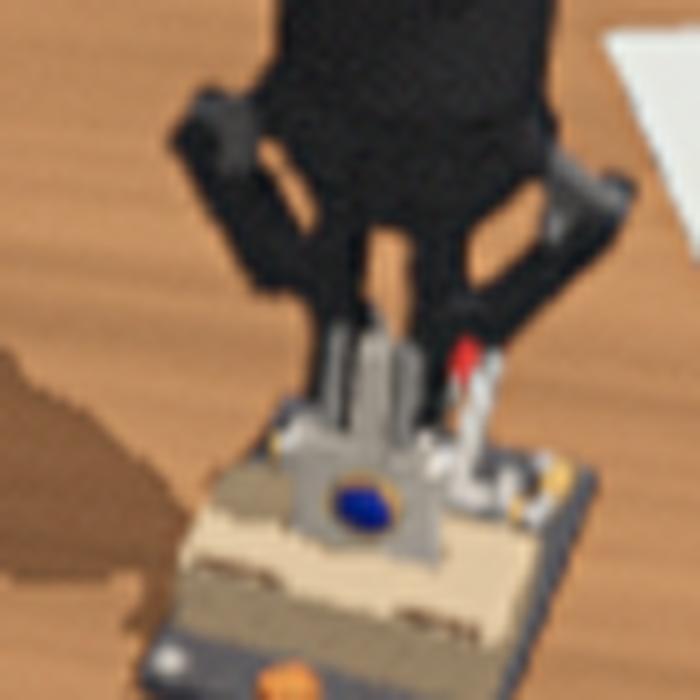

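Gripped, with a width of about 13. Now I'll lift straight up slowly.

>>> {"fn": "jog_arm", "kwargs": {
  "plan": [
    [[0,0,-0.01,0,1],[0,0,-0.015,0,1],[0,0,-0.02,0,1],[0,0,-0.025,0,1],[0,0,0,0,1]]
  ]
}}

```text
time_s: 7.0
tcp_pos: [599.8, 196.3, 174.1]
eef_rot: [3.14, 0.003, 2.984]
contact_force: [-0.1, 1.0, -1.9]
gripper_width: 12.8
```

>>> {"fn": "jog_arm", "kwargs": {
  "plan": [
    [[0,0,-0.025,0,1],[0,0,-0.025,0,1],[0,0,0,0,1]]
  ]
}}

```text
time_s: 7.38
tcp_pos: [599.4, 196.1, 222.7]
eef_rot: [3.141, 0.002, 2.984]
contact_force: [-0.1, 0.4, -2.4]
gripper_width: 12.6
```

```bash
python3 -c "
from h import *
f=grab('scene','7'); crop(f,'s7b',335,155,405,255,7)"; python3 go.py 698 -111.5 221 87.7 1 35
```

```text
t 7.425 p [598.9 195.7 221.4] rpy [-1.8000e+02  4.0000e-02  1.7099e+02] F [ 0.8  0.2 -2.4] w 12.8
q [ 0.08  0.66 -0.76  1.59  0.5   1.09  0.6 ]
[[-0.0146, -0.0288, 0.0, np.float64(8.3), 1.0], [-0.0186, -0.0264, 0.0, np.float64(8.3), 1.0], [-0.0222, -0.0234, 0.0, np.float64(8.3), 1.0], [-0.0254, -0.0199, 0.0, np.float64(8.3), 1.0], [-0.028, -0.016, 0.0, np.float64(8.3), 1.0]]
[[-0.03, -0.0118, 0.0, np.float64(8.3), 1.0], [-0.0314, -0.0073, 0.0, np.float64(8.3), 1.0], [-0.0322, -0.0027, 0.0, np.float64(8.3), 1.0], [-0.0322, 0.002, 0.0, np.float64(8.3), 1.0], [-0.0316, 0.0066, 0.0, np.float64(8.3), 1.0]]
```

View pics/s7b.png

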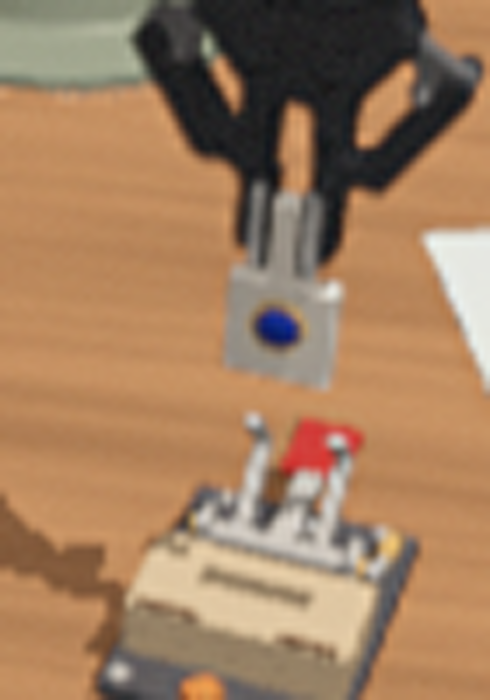

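The pendant hangs upright with the stone visible at (278,327), the pocket is empty, and the lever is still down. Now on to the camera.

>>> {"fn": "jog_arm", "kwargs": {
  "plan": [
    [[-0.015,-0.029,-0.001,8.3,1],[-0.019,-0.026,-0.001,8.3,1],[-0.022,-0.023,-0.001,8.3,1],[-0.025,-0.02,-0.001,8.3,1],[-0.028,-0.016,-0.001,8.3,1]]
  ]
}}

```text
time_s: 8.05
tcp_pos: [648.8, 41.6, 224.9]
eef_rot: [-3.14, -0.001, 2.255]
contact_force: [-0.2, 0.3, -2.4]
gripper_width: 12.9
```

```bash
python3 go.py 698 -105 226 87.7 1 35
```

```text
t 8.05 p [648.8  41.6 224.9] rpy [-1.7991e+02 -5.0000e-02  1.2923e+02] F [-0.2  0.3 -2.4] w 12.9
q [ 0.21  0.64 -0.57  1.53  0.38  1.08  0.23]
[[-0.0289, -0.0109, -0.0002, np.float64(8.3), 1.0], [-0.0302, -0.0066, -0.0002, np.float64(8.3), 1.0], [-0.0309, -0.0022, -0.0002, np.float64(8.3), 1.0], [-0.0308, 0.0023, -0.0002, np.float64(8.3), 1.0], [-0.0302, 0.0067, -0.0002, np.float64(8.3), 1.0]]
```

>>> {"fn": "jog_arm", "kwargs": {
  "plan": [
    [[-0.029,-0.011,0,8.3,1],[-0.03,-0.007,0,8.3,1],[-0.031,-0.002,0,8.3,1],[-0.031,0.002,0,8.3,1],[-0.03,0.007,0,8.3,1]]
  ]
}}

```text
time_s: 8.68
tcp_pos: [698.5, -104.8, 224.7]
eef_rot: [-3.14, 0.0, 1.531]
contact_force: [-0.0, 0.3, -1.1]
gripper_width: 12.7
```

>>> {"fn": "jog_arm", "kwargs": {
  "plan": [
    [[0,0,0,0,1],[0,0,0,0,1]]
  ]
}}

```text
time_s: 8.93
tcp_pos: [698.3, -103.0, 225.1]
eef_rot: [-3.14, -0.0, 1.537]
contact_force: [-0.7, 0.7, -1.5]
gripper_width: 12.7
```

```bash
python3 go.py 698 -111.5 226 87.7 1 35; python3 -c "
from h import *
f=grab('scene','8'); crop(f,'s8b',170,120,300,220,6); f=grab('top','8'); crop(f,'t8',360,120,460,190,7)"
```

```text
t 8.925 p [ 698.3 -103.   225.1] rpy [-1.7991e+02 -2.0000e-02  8.8090e+01] F [-0.7  0.7 -1.5] w 12.7
q [ 0.28  0.7  -0.38  1.37  0.27  1.13 -0.16]
[[-0.0085, -0.0, -0.0009, np.float64(0.4), 1.0]]
```

View pics/s8b.png

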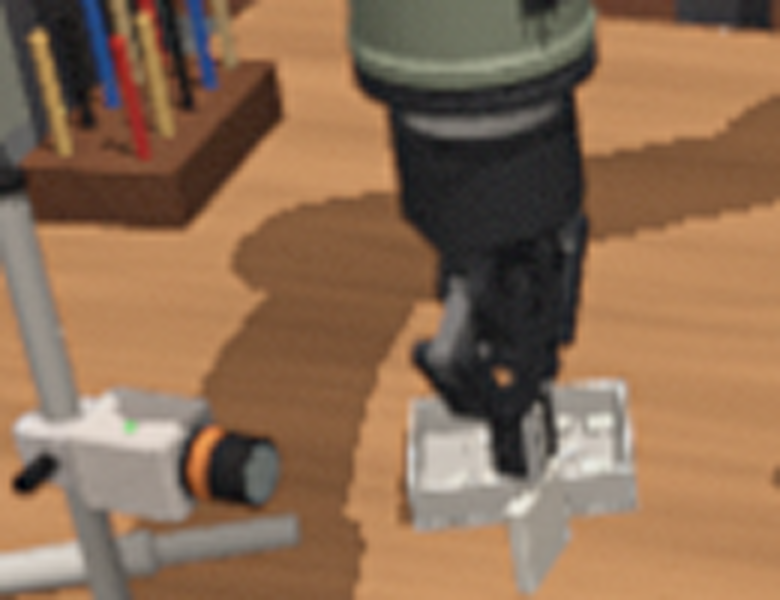

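View pics/t8.png

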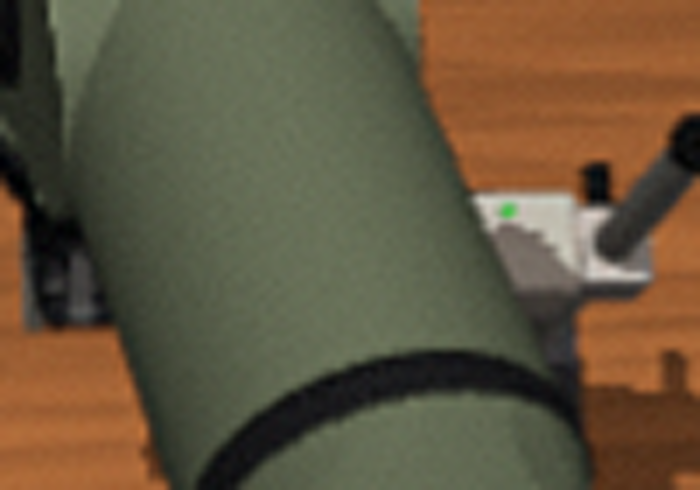

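>>> {"fn": "jog_arm", "kwargs": {
  "plan": [
    [[-0.008,0,-0.001,0.4,1],[0,0,0,0,1],[0,0,0,0,1],[0,0,0,0,1]]
  ]
}}

```text
time_s: 9.52
tcp_pos: [698.5, -111.4, 227.3]
eef_rot: [3.142, -0.0, 1.529]
contact_force: [-0.5, 0.3, -1.3]
gripper_width: 12.2
```

```bash
python3 go.py 698 -111.5 226 87.7 1 35; python3 -c "
from h import *
f=grab('scene','9'); crop(f,'s9b',195,170,275,230,9)"
```

```text
t 9.525 p [ 698.5 -111.4  227.3] rpy [ 1.800e+02 -1.000e-02  8.761e+01] F [-0.5  0.3 -1.3] w 12.2
q [ 0.29  0.7  -0.38  1.36  0.27  1.13 -0.16]
[[-0.0001, -0.0005, 0.0013, np.float64(-0.1), 1.0]]
```

View pics/s9b.png

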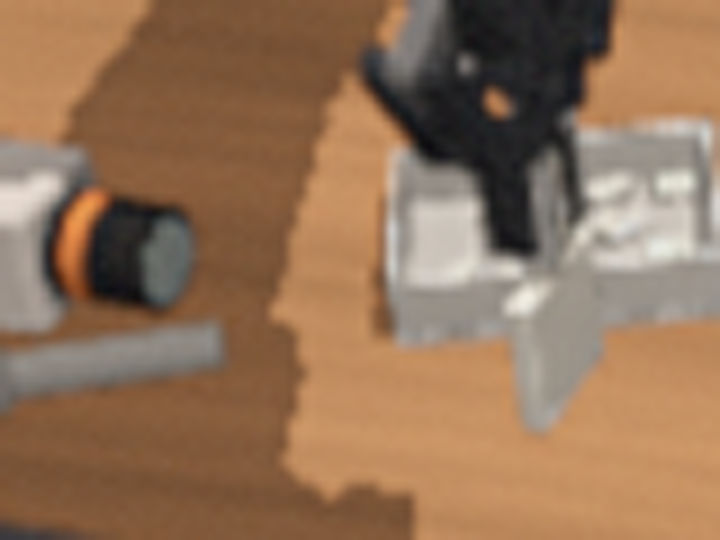

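```bash
python3 - <<'E'
from h import *
f=load('scene','9'); T=np.linalg.inv(np.array(f['T']))
def proj(P):
    q=np.array(P)@T[:3,:3].T+T[:3,3]
    rv=np.zeros(3); uv=cv2.projectPoints(q.reshape(-1,1,3),rv,rv,np.array(f['camera_matrix']),np.array([f['k1'],0,0,0.]))[0].reshape(-1,2)
    return uv
c9=lambda uv:((uv-[195,170]+.5)*9-.5).round(0)
a=np.radians(-92.3); X=np.array([np.cos(a),np.sin(a),0]);Y=np.array([-X[1],X[0],0]);Z=np.array([0,0,1.])
o=np.array([698.5,-111.4,227.3-73.5])
L=[o+X*sx*4.5+Y*sy*22+Z*z for z in(0,46) for sy in(1,-1) for sx in(1,-1)]
for p,u in zip(L,c9(proj(L))): print(p.round(0),u)
print('lens',c9(proj([[693,-239,180],[693,-239,163],[693,-239,197]])))
im=cv2.imread('pics/s9b.png')
for u in c9(proj(L)): cv2.circle(im,tuple(int(v) for v in u),3,(255,0,255),-1)
th=np.linspace(0,2*np.pi,40)
for u in c9(proj([np.array([693,-239,180])+17*np.cos(t)*Y+17*np.sin(t)*Z for t in th])): cv2.circle(im,tuple(int(v) for v in u),1,(0,255,0),-1)
cv2.imwrite('pics/s9o.png',im)
E
```

```text
[ 720. -117.  154.] [515. 431.]
[ 721. -108.  154.] [543. 436.]
[ 676. -115.  154.] [575. 347.]
[ 677. -106.  154.] [603. 352.]
[ 720. -117.  200.] [497. 304.]
[ 721. -108.  200.] [525. 309.]
[ 676. -115.  200.] [559. 223.]
[ 677. -106.  200.] [587. 227.]
lens [[167. 255.]
 [177. 301.]
 [158. 209.]]
```

View pics/s9o.png

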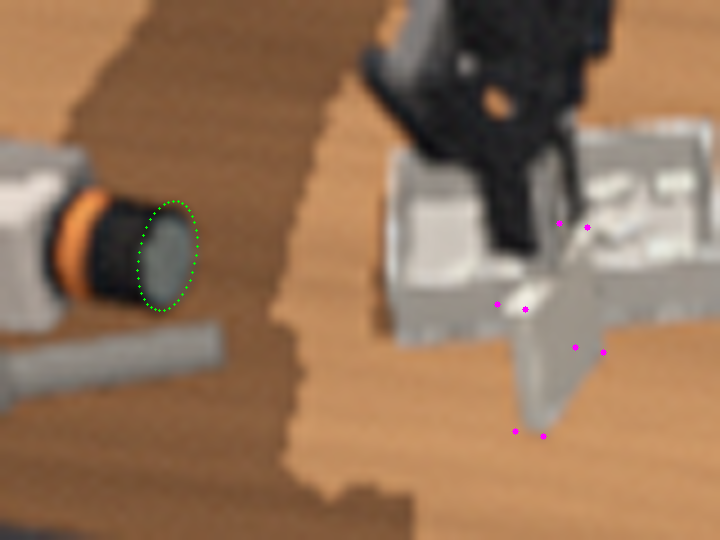

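The overlay agrees to within about 3 mm: upright, yaw right. I'll nudge it 2 mm closer and 3 mm lower, let it settle and do the last check.

>>> {"fn": "jog_arm", "kwargs": {
  "plan": [
    [[-0.002,0,0.003,0,1],[0,0,0,0,1],[0,0,0,0,1],[0,0,0,0,1],[0,0,0,0,1]]
  ]
}}

```text
time_s: 10.2
tcp_pos: [698.5, -113.6, 224.4]
eef_rot: [3.141, -0.0, 1.529]
contact_force: [1.0, 0.4, -2.2]
gripper_width: 12.7
```

>>> {"fn": "jog_arm", "kwargs": {
  "plan": [
    [[0,0,0,0,1],[0,0,0,0,1],[0,0,0,0,1],[0,0,0,0,1],[0,0,0,0,1]]
  ]
}}

```text
time_s: 10.82
tcp_pos: [698.5, -113.6, 224.3]
eef_rot: [3.142, -0.0, 1.529]
contact_force: [-0.6, -0.8, -1.8]
gripper_width: 13.0
```

```bash
python3 go.py 698 -113 224 87.7 1 35; python3 -c "
from h import *
print(np.abs(manip.get_obs()['joint_vel']).max())
f=grab('scene','10'); crop(f,'s10b',185,160,405,270,3)"
```

```text
t 10.825 p [ 698.5 -113.6  224.3] rpy [180.   -0.   87.6] F [-0.6 -0.8 -1.8] w 13.0
q [ 0.3   0.7  -0.38  1.36  0.27  1.12 -0.16]
[[0.0006, -0.0005, 0.0003, np.float64(-0.1), 1.0]]
0.0012319831772876159
```

View pics/s10b.png

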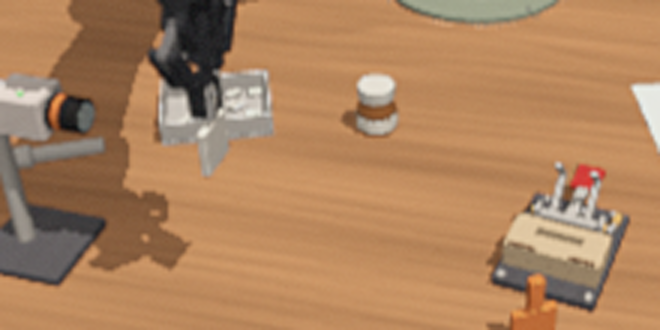

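The lever is still latched (red pad low at (590,177)), the pendant hangs upright at (213,150) in front of the lens at (85,113), and the arm is still. I'm handing in.

```bash
python3 -c "
from bench import manip
print(manip.hand_in())"
```

```text
the job is handed in; nothing more can be done
None
```

I pressed the lever with the closed fingers until it latched, took the pendant out by its sprue at 60 N, turned it about 83° and held it in front of the lens. The job was handed in at about 10.9 s; no verdict is reported.

**Position:** By my measurements the stone sits about 120 mm from the glass and within about 3–4 mm of the lens axis. A model overlay taken just before the last 2–3 mm nudge agreed with the picture to about 3 mm. I did not repeat it after the nudge.

**Attitude:** The pendant looks upright in the picture. The tool is vertical, with yaw within about 1° of the camera's estimated direction. The stone faces away from the scene camera and the arm blocks the top one, so I could not see it at the end. That it faces the lens follows from the known turn and the earlier view.

**Holding:** The arm was at rest and the gripper still held the sprue at 13 mm, against 14 mm nominal. The lever was still latched. The camera and the loose objects were not touched, as far as I could see.

**Disagreements:**
- Heights worked out from the two cameras came out 3–4 mm low at the fixture base. I allowed for this when setting the lens height.
- Lens height estimates ranged from 178 to 182 mm.

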